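Set out the writing desk

TASK

Set the writing desk out for the day: slide the tall blue diary down between the two brass cheeks of the book holder until it stands on the wooden base, spine in line with the cheeks; stand the succulent in the middle of the blue glazed saucer; lay the round white marble coaster on the desk to the right of the open notebook (the side where the red ribbon sticks out), about 3 cm clear of the page and level with the middle of it; and stand the white cup on the middle of the coaster. Set the cup and the plant down gently, never tip them, and leave the yellow ink bottle where it stands.

Things in the scene. Friction and masses are not known exactly. Their poses are not given: they have to be found in the camera images.
- diary: Loose tall blue hardback diary standing upright on the desk, 26 mm thick (its y), 95 mm deep (its x), 140 mm tall; cream pages, two thin brass bands on its spine (-x side). About 0.2 kg. Origin: centre of its underside, z up. Grip it across its thickness near its top. It may go into the holder either way round.
- plant: Loose small succulent in a terracotta pot, about 0.18 kg: pot 62 mm tall, foot 42 mm across, widening to a straight round collar 58 mm across from 38 to 62 mm height, by which it is gripped; green leaves rise to 90 mm, inside the collar's outline. Origin: centre of its underside, z up; yaw does not matter.
- coaster: Loose round white marble coaster, 62 mm across, 12 mm thick, lying flat. About 90 g. Origin: centre of its underside, z up; yaw does not matter.
- cup: Loose small white ceramic espresso cup, 58 mm tall, straight-sided, 56 mm across, open at the top, one handle on its +y side reaching 65 mm from the axis; grip it from outside across its x. About 0.14 kg. Origin: centre of its underside, z up; yaw does not matter at the end.
- notebook: Fixed open notebook, white pages, dark blue cover, 156 mm (x, away from the robot) by 216 mm (y), 11 mm thick; a red ribbon sticks 13 mm out of its right edge (robot's right, -y). Origin: centre of its underside, at the spine, z up. The coaster's centre belongs at x = 0, y = -166 mm in its frame.
- saucer: Fixed round blue glazed saucer, 92 mm across over the rim, 10 mm high, with a flat inner floor 5 mm above the desk, 70 mm across. Origin: centre of its underside, z up.
- holder: Fixed book holder: dark wood base 115 mm (x) by 140 mm (y), 8 mm thick, carrying two upright brass cheeks, each backed by a small book (green at +y, white at -y), sprung towards the middle. They leave a slot along x, centred on the origin; the diary's thickness goes along y and it stands at the middle of the base. Origin: centre of the base's underside on the desk, z up.
- cheek_left: The holder's +y brass cheek (the -y one mirrors it), 95 mm long. At rest the gap between them is 10 mm; from 66 to 88 mm above the desk they flare to a mouth 50 mm wide. The diary, pushed down over the middle, spreads them (about 2 N and up to 28 mm each); they grip it by friction, so push it until it rests on the base. Origin as the holder's, moving along y with the cheek.
- ink: Loose ink bottle with a wide yellow label and black cap, 44 mm across, 50 mm tall: stays where it is. Origin: centre of its underside, z up.
Not all that is in view belongs to the job. Leave any orange or purple look-alike of the coaster alone. What is shaped like the cup but purple is not meant.

How it is judged:
By the outcome, as a careful person would: the job done as asked, in the order asked, and still so for the second after the job is handed in, with the robot touching nothing.
It also fails if it takes over 120 s, if anything falls off the work surface, if the arm or the gripper's body presses on something with over 40 N, if the wrist force passes 120 N, or if a joint passes its speed limit or range.

ROBOT

A 7-joint arm with a two-finger parallel gripper is mounted at the origin on the work surface. World frame = base frame: x ahead of the robot, y to its left, z up, the work surface at z = 0. Lengths are in m, angles in rad, forces in N, time in s.
With the tool pointing down it reaches from about 0.425 to 1.025 m from the base axis. Payload 3.6 kg.
Tool frame: the origin (TCP) lies midway between the tips of the shut fingers; the grasp point (between the pads) lies 19 mm behind it (robot.pinch_z is the distance from the TCP to the grasp point, in m); z points along the fingers, y is the line along which they close (so a half turn about z gives the same grasp; the last joint's range is limited). The gripper opens to 85 mm and grips with 20 to 120 N. Pads are 22 mm wide; open, the fingers measure 114 mm over their backs; the gripper's body (76 mm by 85 mm) begins 54 mm behind the grasp point. The pads swing forward as they close: fully open they stand 13 mm farther back than shut.
Start: joints at [-1.383, 0.591, 0.048, 1.609, -0.033, 0.943, -0.034], TCP at [0.201, 0.697, 0.231] pointing down, gripper open.
Joint ranges: [-2.69, 2.69], [-0.47, 2.24], [-1.27, 1.36], [0.19, 2.51], [-1.53, 4.68], [0.08, 2.07], [-3.09, 3.09]. Speed limits (rad/s): [2.57, 2.57, 3.14, 3.14, 3.14, 3.14, 3.14].

INTERFACE

Orientations are given as a unit quaternion [x, y, z, w].
In Python, from cell import robot gives the robot as it stands. The module is installed in compiled form; this text tells all that it offers.
- The arm moves only by the tool arm_command, never from a script. Its arguments are lists of equal length, an entry for each row: "slide": the shift along the tool's x, y, z in m, a list of three; "dr": the turn, a rotation vector about the tool's x, y, z in degrees, a list of three; "jaw": the opening in per cent of the stroke, from 0 (shut) to 100 (fully open). In form: {"slide": [[tx, ty, tz], ...], "dr": [[ax, ay, az], ...], "jaw": [jaw, ...]}. A call has 1 to 5 rows; each row shifts and turns the commanded pose from where the row before left it, along the tool's axes as they then stand; what a row does not reach is not made up. A row lasts 1/10 s, in which the tool goes at most 50 mm and 8.59 degrees, less where a joint would pass 70% of its speed; a pose out of reach is approached as far as the arm can. A call is refused whole if a number of a shift passes 0.05 or a number of a turn 8.59, either way. A call with a gripper value outside its range is refused whole. The fingers move at their own pace and stop on an object; the grip force is fixed at half the most. Time passes only in rows, so rows that do not move let the fingers close. It gives the time, the measured TCP pose, the force, the opening and the grip force at its end, in the units of the state.
- robot.state(): the state, without advancing time (a new reading comes with each control period).
- robot.capture(name): name is "scene" or "top" or "wrist"; returns the picture (480x640x3 uint8, red, green, blue); there is no depth.
- robot.get_calibration(name): a dict with "camera_matrix" (3x3 intrinsics, pixels), "camera_from_world" (4x4, takes a point from world to camera coordinates). Camera axes: x right, y up, looking along -z (the intrinsics and any distortion apply to the point x, -y, -z); pixel columns grow to the right and rows downward; lengths in m; the calibration is good to about 2 mm. A picture is of the moment at which its call begins: read the wrist's pose just before it. get_calibration takes no time and is no camera call; for the wrist camera it gives the pose at the moment of the call.
- robot.sign_off(): hands the job in; it is judged then, once.
The state is a dict: "t": time; "qpos": joint angles; "qvel": joint speeds; "joint_efforts": joint torques, N m; "position": TCP position; "ee_rot": TCP orientation; "ft_force": force on the tool from outside, world axes, zero at the start; "moment": the same for the moment, N m; "grip_width": opening from 0.0 (shut) to 1.0 (fully open); "grasp_force": force on a finger pad.
Only numpy, scipy, OpenCV 4.12 (cv2) and the standard library are available. Lean on these libraries where they do the work, as an engineer would, in place of code of your own. Each camera call takes 0.05 s, during which the arm holds its last target. There are 200 camera calls.

## Working session

There is one attempt and no reset: what is moved stays moved. The work goes in short steps, Python scripts to look and compute and a tool call to move; the robot and the scene stay as the last step left them, time stands still between calls to the robot, and variables do not carry over. Pictures are saved under pics/ and viewed, at most 14 in all, crops included, and the job is handed in when it is done.

Besides the shell and the picture viewer there is one more tool, called in YAML: its name, and indented under it one key for each argument. arm_command: Moves the arm, as the interface text tells. Its arguments: {"type":"object","properties":{"slide":{"type":"array"},"dr":{"type":"array"},"jaw":{"type":"array"}},"required":["slide","dr","jaw"]}

```bash
mkdir -p pics; ls; python3 - <<'E'
from cell import robot
import cv2
for n in("scene","top"):
    cv2.imwrite(f"pics/{n}0.png",robot.capture(n)[:,:,::-1])
    c=robot.get_calibration(n);print(n,c)
print(robot.state(),robot.pinch_z)
E
```

```text
pics
scene {'camera_matrix': array([[501.09916001,   0.        , 320.84843501],
       [  0.        , 501.09916001, 239.65515331],
       [  0.        ,   0.        ,   1.        ]]), 'camera_from_world': array([[ 0.3610385 ,  0.93253001,  0.00624287, -0.24262992],
       [-0.67589852,  0.257057  ,  0.69071188,  0.37108558],
       [ 0.64250478, -0.25359312,  0.72310313, -1.42253919],
       [ 0.        ,  0.        ,  0.        ,  1.        ]])}
top {'camera_matrix': array([[453.85395893,   0.        , 312.97049393],
       [  0.        , 453.85395893, 246.69656542],
       [  0.        ,   0.        ,   1.        ]]), 'camera_from_world': array([[ 2.52535486e-02, -9.99600500e-01, -1.26924538e-02,
        -3.18478631e-04],
       [ 9.81656177e-01,  2.23960623e-02,  1.89339820e-01,
        -5.98534693e-01],
       [-1.88979917e-01, -1.72411280e-02,  9.81829585e-01,
        -1.01048059e+00],
       [ 0.00000000e+00,  0.00000000e+00,  0.00000000e+00,
         1.00000000e+00]])}
{'t': 0.1, 'qpos': array([-1.38351249,  0.59200417,  0.04826717,  1.60974806, -0.03329647,
        0.94268823, -0.03370072]), 'qvel': array([ 0.0002411 , -0.00204263,  0.00053488, -0.00122607, -0.00138392,
       -0.00116009, -0.0015931 ]), 'joint_efforts': array([ 4.56854585e-03, -5.49992037e+01,  1.55323338e+00, -1.98825234e+01,
        9.75558185e-03,  3.78592275e-03, -1.24456784e-05]), 'position': array([0.20066053, 0.69587476, 0.23025078]), 'ee_rot': array([ 1.39876143e-01,  9.90168481e-01, -1.01754603e-03, -9.51694787e-05]), 'ft_force': array([-0.68161467,  0.13268034, -0.30968074]), 'moment': array([ 0.01203005, -0.01875463, -0.00893177]), 'grasp_force': 0.0, 'grip_width': 0.9996585068931767} 0.0187
```

View pics/scene0.png

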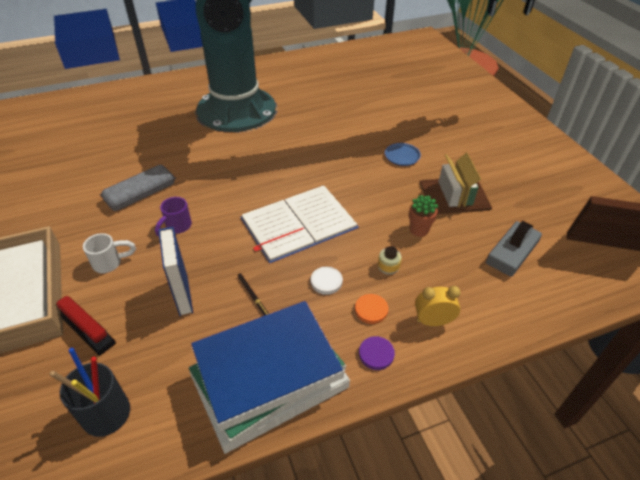

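View pics/top0.png

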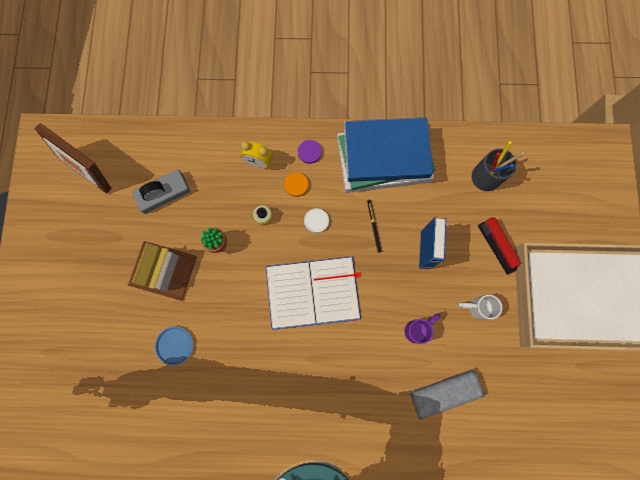

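The scene view shows the white cup (103,253) with a purple twin (175,215), the diary (177,272), the white coaster (326,280), orange (371,308) and purple (377,352) discs, the plant (423,213), ink (389,260), holder (456,190) and saucer (402,154). In the top view the diary is at (433,243), cup (488,307), coaster (317,220), plant (213,239), holder (163,270), saucer (175,345) and notebook (313,293), with its ribbon at the right edge (361,274). The blue book stack (389,149), purple mug (420,330) and orange and purple discs could be mistaken for what I want. I choose the thin blue diary, the white disc and the white cup with its handle to +y.

```bash
cat > h.py <<'E'
import numpy as np,cv2
from cell import robot
from scipy.spatial.transform import Rotation as R
def ray(c,px,z):
    """pixel -> world point on plane z"""
    K=c["camera_matrix"];T=c["camera_from_world"]
    d=np.linalg.inv(K)@[px[0],px[1],1];d=T[:3,:3].T@(d*[1,-1,-1])
    o=-T[:3,:3].T@T[:3,3]
    return (o+d*(z-o[2])/d[2])
def blobs(img,lo,hi,roi,amin=20):
    """HSV mask blobs in roi (x0,y0,x1,y1), biggest first, full-picture coordinates"""
    x0,y0,x1,y1=roi
    m=cv2.inRange(cv2.cvtColor(img[y0:y1,x0:x1],cv2.COLOR_RGB2HSV),np.array(lo),np.array(hi))
    cs,_=cv2.findContours(m,cv2.RETR_EXTERNAL,cv2.CHAIN_APPROX_NONE,offset=(x0,y0))
    return sorted([c for c in cs if cv2.contourArea(c)>=amin],key=cv2.contourArea,reverse=True)
def save(img,name,roi=None,s=1):
    if roi: img=img[roi[1]:roi[3],roi[0]:roi[2]]
    cv2.imwrite(f"pics/{name}.png",cv2.resize(img[:,:,::-1],None,fx=s,fy=s,interpolation=cv2.INTER_CUBIC))
def togo(p,yaw):
    """shift in tool axes from the commanded-like measured pose to TCP p; turn (deg about tool z) to closing-line yaw"""
    s=robot.state();r=R.from_quat(s["ee_rot"])
    y=r.apply([0,1,0]);cur=np.degrees(np.arctan2(y[1],y[0]))
    d=(yaw-cur+90)%180-90
    t=r.inv().apply(np.array(p)-s["position"])
    print("pos",s["position"].round(4),"close-yaw",round(cur,2),"tool shift",t.round(4),"turn about tool z",round(-d,2),"tilt",r.apply([0,0,1]).round(3),"q7",round(s["qpos"][6],2),"w",round(s["grip_width"],3),"F",s["ft_force"].round(1),"g",round(s["grasp_force"],1))
E
python3 - <<'E'
from h import *
im=cv2.imread("pics/top0.png")[:,:,::-1].copy();c=robot.get_calibration("top")
def show(n,lo,hi,roi,z,k=1):
    for b in blobs(im,lo,hi,roi)[:k]:
        r=cv2.minAreaRect(b);w=np.array([ray(c,p,z) for p in cv2.boxPoints(r)])[:,:2]
        print(n,np.round(r[0],1),"ctr",ray(c,r[0],z).round(3)[:2],"area",cv2.contourArea(b),"corners",w.round(3).tolist())
show("coaster",(0,0,150),(179,60,255),(295,200,340,240),.012)
show("saucer",(95,80,40),(125,255,255),(145,315,205,375),.01)
show("notebook",(0,0,140),(179,60,255),(255,250,370,335),.011,2)
show("ribbon",(0,150,80),(8,255,255),(300,260,370,290),.011)
show("diaryblue",(95,80,30),(125,255,255),(410,205,455,275),.14)
show("diarypages",(0,0,140),(179,80,255),(410,205,455,275),.14)
show("cup",(0,0,120),(179,50,255),(450,285,510,330),.058)
show("leaves",(45,80,20),(90,255,255),(190,220,235,260),.08)
show("ink cap",(0,0,0),(179,255,45),(245,195,280,230),.05)
save(im,"crop1",(390,190,520,345),3.5);save(im,"crop2",(115,200,285,375),3.4)
E
```

```text
coaster [316. 220.] ctr [0.675 0.009] area 443.0 corners [[0.705, 0.04], [0.706, -0.02], [0.645, -0.021], [0.644, 0.038]]
saucer [173.5 345.5] ctr [0.362 0.339] area 1057.0 corners [[0.358, 0.401], [0.422, 0.342], [0.366, 0.278], [0.302, 0.337]]
notebook [311.3 292.5] ctr [0.495 0.016] area 5073.0 corners [[0.554, 0.135], [0.587, -0.08], [0.437, -0.1], [0.405, 0.109]]
ribbon [337.  275.6] ctr [ 0.537 -0.045] area 50.0 corners [[0.539, 0.011], [0.548, -0.101], [0.536, -0.102], [0.527, 0.01]]
diaryblue [432.6 242.8] ctr [ 0.597 -0.246] area 545.0 corners [[0.543, -0.216], [0.653, -0.224], [0.651, -0.277], [0.542, -0.268]]
diarypages [439.  238.5] ctr [ 0.607 -0.26 ] area 343.0 corners [[0.65, -0.25], [0.651, -0.272], [0.564, -0.269], [0.564, -0.248]]
cup [480.8 308.9] ctr [ 0.462 -0.372] area 635.0 corners [[0.474, -0.319], [0.504, -0.412], [0.451, -0.425], [0.422, -0.333]]
leaves [211.2 237.9] ctr [0.609 0.25 ] area 262.5 corners [[0.625, 0.283], [0.641, 0.234], [0.594, 0.218], [0.578, 0.266]]
ink cap [261.3 212.3] ctr [0.681 0.141] area 59.5 corners [[0.682, 0.156], [0.697, 0.142], [0.681, 0.126], [0.666, 0.139]]
```

View pics/crop1.png

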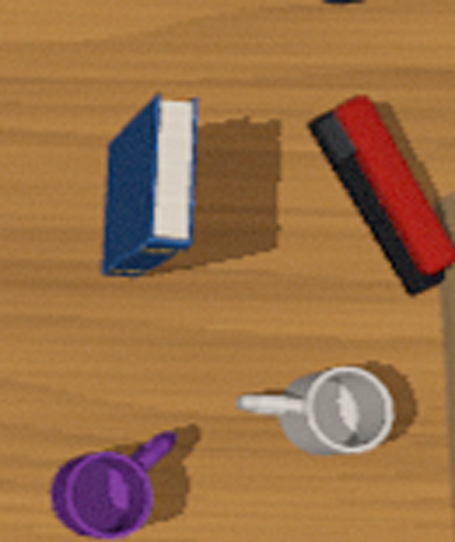

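View pics/crop2.png

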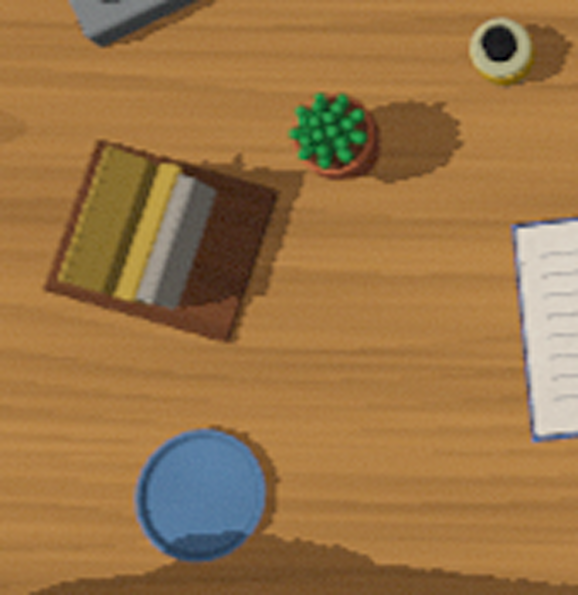

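Crop 1 confirms the diary: its top is the cream page block at about (440,238) in the full picture, blue side to +y and banded spine to -x. The cup has its handle on +y, and the purple mug stays. Crop 2 shows the holder base corners at (100,142), (276,190), (230,340) and (46,290) in crop pixels, with the slot between the yellow and white cheeks.

```bash
python3 - <<'E'
from h import *
c=robot.get_calibration("top")
P=np.array([ray(c,(115+u/3.4,200+v/3.4),.006)[:2] for u,v in((100,142),(276,190),(230,340),(46,290))])
print(P.round(3).tolist(),P.mean(0).round(3))
e=[P[0]-P[3],P[1]-P[2],P[0]-P[1],P[3]-P[2]];print([(np.hypot(*v).round(3),np.degrees(np.arctan2(v[1],v[0])).round(1)) for v in e])
c2=P.mean(0)
togo([*(c2-[0.0,0]),.36],0); togo([.603,-.26,.30],90)
E
```

```text
[[0.611, 0.434], [0.579, 0.302], [0.47, 0.327], [0.502, 0.463]] [0.54  0.382]
[(np.float64(0.113), np.float64(-14.7)), (np.float64(0.112), np.float64(-12.8)), (np.float64(0.136), np.float64(76.1)), (np.float64(0.139), np.float64(76.5))]
pos [0.2007 0.6959 0.2303] close-yaw 73.92 tool shift [-0.4135 -0.2082 -0.1293] turn about tool z 73.92 tilt [-0.    -0.002 -1.   ] q7 -0.03 w 1.0 F [-0.7  0.1 -0.3] g 0.0
pos [0.2007 0.6959 0.2303] close-yaw 73.92 tool shift [-0.6514 -0.8072 -0.068 ] turn about tool z -16.08 tilt [-0.    -0.002 -1.   ] q7 -0.03 w 1.0 F [-0.7  0.1 -0.3] g 0.0
```

arm_command:
  slide:
    - [-0.041,-0.021,-0.013]
    - [-0.041,-0.021,-0.013]
    - [-0.041,-0.021,-0.013]
    - [-0.041,-0.021,-0.013]
    - [-0.041,-0.021,-0.013]
  dr:
    - [0,0,0]
    - [0,0,0]
    - [0,0,0]
    - [0,0,0]
    - [0,0,0]
  jaw: [100,100,100,100,100]

```text
t: 0.6
position: [0.3698, 0.5371, 0.2963]
ee_rot: [0.14, 0.99, -0.0, -0.0]
ft_force: [0.5, 1.0, -0.0]
grip_width: 1.001
grasp_force: 0.0
```

arm_command:
  slide:
    - [-0.041,-0.021,-0.013]
    - [-0.041,-0.021,-0.013]
    - [-0.041,-0.021,-0.013]
    - [-0.041,-0.021,-0.013]
    - [0,0,0]
  dr:
    - [0,0,0]
    - [0,0,0]
    - [0,0,0]
    - [0,0,0]
    - [0,0,0]
  jaw: [100,100,100,100,100]

```text
t: 1.1
position: [0.5111, 0.4047, 0.3504]
ee_rot: [0.147, 0.989, -0.001, 0.004]
ft_force: [0.8, -1.2, -0.3]
grip_width: 1.001
grasp_force: 0.0
```

```bash
python3 - <<'E'
from h import *
c=robot.get_calibration("wrist");T=c["camera_from_world"];print((-T[:3,:3].T@T[:3,3]).round(3),T[:3,:3].round(2).tolist(),c["camera_matrix"][0].round(1))
im=robot.capture("wrist");np.savez("pics/w1.npz",im=im,K=c["camera_matrix"],T=T);save(im,"w1")
togo([.603,-.26,.30],90)
E
```

```text
[0.437 0.427 0.492] [[0.29, 0.96, 0.0], [-0.91, 0.28, -0.3], [-0.29, 0.09, 0.95]] [341.1   0.  323. ]
pos [0.5073 0.4083 0.3492] close-yaw 73.39 tool shift [-0.2825 -0.6131  0.0501] turn about tool z -16.61 tilt [ 0.003 -0.001 -1.   ] q7 0.58 w 1.002 F [-0.8  0.8  0.3] g 0.0
```

View pics/w1.png

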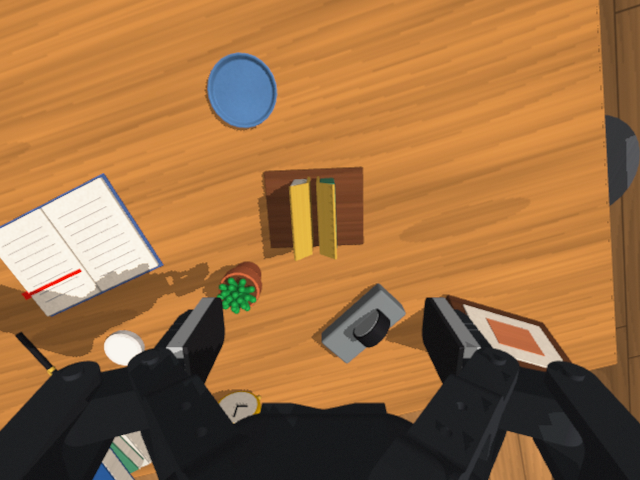

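The wrist view shows the holder base with corners (264,171), (362,167), (363,244) and (271,250), its slot near (316,218), the saucer at (241,91) and the plant at (240,287).

```bash
python3 - <<'E'
from h import *
d=np.load("pics/w1.npz");im=d["im"];c=dict(camera_matrix=d["K"],camera_from_world=d["T"])
P=np.array([ray(c,p,.008)[:2] for p in((264,171),(362,167),(363,244),(271,250))])
print(P.round(3).tolist(),P.mean(0).round(3))
e=[P[1]-P[0],P[2]-P[3],P[3]-P[0],P[2]-P[1]];print([(np.hypot(*v).round(3),np.degrees(np.arctan2(v[1],v[0])).round(1)) for v in e])
m=((P[0]+P[1])/2);print("front mid",m.round(4))
b=blobs(im,(95,80,40),(125,255,255),(195,45,290,140))[0];r=cv2.fitEllipse(b);print("saucer",ray(c,r[0],.009).round(4),r)
hs=cv2.cvtColor(im,cv2.COLOR_RGB2HSV)
# slot faces along rows: brass columns
for v in(195,205,215,225,235):print(v,[(int(u),hs[v,u].tolist()) for u in range(288,342,3)])
E
```

```text
[[0.468, 0.332], [0.502, 0.465], [0.613, 0.437], [0.582, 0.302]] [0.541 0.384]
[(np.float64(0.137), np.float64(75.5)), (np.float64(0.139), np.float64(77.1)), (np.float64(0.118), np.float64(-14.7)), (np.float64(0.114), np.float64(-14.1))]
front mid [0.4851 0.3983]
saucer [0.3605 0.3397 0.009 ] ((241.71739196777344, 89.89103698730469), (66.58494567871094, 73.86871337890625), 158.9619598388672)
195 [(288, [12, 170, 75]), (291, [21, 182, 207]), (294, [22, 181, 227]), (297, [21, 180, 228]), (300, [22, 179, 229]), (303, [21, 182, 225]), (306, [22, 182, 228]), (309, [21, 182, 157]), (312, [11, 168, 73]), (315, [11, 165, 74]), (318, [20, 179, 148]), (321, [21, 180, 147]), (324, [20, 178, 149]), (327, [21, 180, 146]), (330, [21, 181, 134]), (333, [21, 182, 220]), (336, [10, 166, 115]), (339, [11, 170, 114])]
205 [(288, [11, 176, 74]), (291, [21, 180, 174]), (294, [21, 182, 226]), (297, [21, 181, 227]), (300, [21, 179, 228]), (303, [21, 181, 226]), (306, [22, 177, 230]), (309, [21, 181, 203]), (312, [12, 171, 79]), (315, [11, 169, 77]), (318, [21, 181, 148]), (321, [21, 179, 147]), (324, [20, 
[... 673 characters left out ...]
180, 228]), (306, [22, 179, 229]), (309, [22, 179, 229]), (312, [17, 175, 86]), (315, [10, 161, 76]), (318, [19, 178, 126]), (321, [20, 180, 150]), (324, [20, 177, 148]), (327, [21, 182, 147]), (330, [21, 184, 143]), (333, [21, 181, 169]), (336, [25, 129, 134]), (339, [12, 171, 112])]
235 [(288, [10, 163, 78]), (291, [12, 169, 77]), (294, [21, 182, 210]), (297, [22, 181, 230]), (300, [22, 182, 228]), (303, [22, 180, 229]), (306, [21, 180, 228]), (309, [21, 180, 229]), (312, [19, 175, 89]), (315, [11, 167, 78]), (318, [18, 181, 110]), (321, [21, 182, 150]), (324, [21, 179, 148]), (327, [20, 178, 149]), (330, [21, 181, 149]), (333, [21, 179, 144]), (336, [23, 148, 157]), (339, [11, 170, 117])]
```

arm_command:
  slide:
    - [-0.023,-0.046,0.002]
    - [-0.023,-0.046,0.002]
    - [-0.023,-0.046,0.002]
    - [-0.023,-0.046,0.002]
    - [-0.023,-0.046,0.002]
  dr:
    - [0,0,0]
    - [0,0,0]
    - [0,0,0]
    - [0,0,0]
    - [0,0,0]
  jaw: [100,100,100,100,100]

```text
t: 1.65
position: [0.5475, 0.1668, 0.3379]
ee_rot: [0.139, 0.99, 0.0, -0.001]
ft_force: [0.6, -0.4, 0.4]
grip_width: 1.002
grasp_force: 0.0
```

arm_command:
  slide:
    - [-0.016,-0.046,0.002]
    - [-0.016,-0.046,0.002]
    - [-0.016,-0.046,0.002]
    - [-0.016,-0.046,0.002]
    - [-0.016,-0.046,0.002]
  dr:
    - [0,0,-3]
    - [0,0,-3]
    - [0,0,-3]
    - [0,0,-3]
    - [0,0,-3]
  jaw: [100,100,100,100,100]

```text
t: 2.15
position: [0.5863, -0.0727, 0.3279]
ee_rot: [0.007, 1.0, 0.001, -0.001]
ft_force: [1.1, 0.5, 0.2]
grip_width: 0.998
grasp_force: 0.0
```

```bash
python3 - <<'E'
from h import *
togo([.603,-.26,.30],90)
E
```

```text
pos [ 0.5863 -0.0727  0.3279] close-yaw 89.18 tool shift [-0.0194 -0.1871  0.0277] turn about tool z -0.82 tilt [-0.001  0.001 -1.   ] q7 1.69 w 0.998 F [1.1 0.5 0.2] g 0.0
```

arm_command:
  slide:
    - [0.0,-0.04,0.005]
    - [0,-0.04,0.005]
    - [0,-0.04,0.005]
    - [0,-0.04,0.005]
    - [0,-0.027,0.008]
  dr:
    - [0,0,0]
    - [0,0,0]
    - [0,0,0]
    - [0,0,0]
    - [0,0,0]
  jaw: [100,100,100,100,100]

```text
t: 2.65
position: [0.583, -0.2616, 0.3]
ee_rot: [0.01, 1.0, -0.0, -0.0]
ft_force: [-0.1, 0.4, -0.5]
grip_width: 0.997
grasp_force: 0.0
```

arm_command:
  slide:
    - [0,0,0]
    - [0,0,0]
  dr:
    - [0,0,0]
    - [0,0,0]
  jaw: [100,100]

```text
t: 2.85
position: [0.5832, -0.2584, 0.2995]
ee_rot: [0.009, 1.0, 0.001, -0.001]
ft_force: [0.6, 0.9, 0.3]
grip_width: 0.996
grasp_force: 0.0
```

```bash
python3 - <<'E'
from h import *
d=np.load("pics/w1.npz");c=dict(camera_matrix=d["K"],camera_from_world=d["T"])
for v,l,r in((195,290,334.5),(215,291.5,335),(235,293,336)):
  a,b=ray(c,(l,v),.088),ray(c,(r,v),.088);print("slot mid",((a+b)/2).round(4),np.hypot(*(a-b)[:2]).round(4))
c=robot.get_calibration("wrist")
im=robot.capture("wrist");np.savez("pics/w2.npz",im=im,K=c["camera_matrix"],T=c["camera_from_world"]);save(im,"w2")
togo([.603,-.26,.30],90)
b=blobs(im,(0,0,140),(179,80,255),(215,150,430,430))
for x in b[:4]:
  r=cv2.minAreaRect(x);print(r,np.array([ray(c,p,.14)[:2] for p in cv2.boxPoints(r)]).round(4).tolist(),ray(c,r[0],.14).round(4))
E
```

```text
slot mid [0.5063 0.3932 0.088 ] 0.0533
slot mid [0.5301 0.387  0.088 ] 0.053
slot mid [0.5549 0.3809 0.088 ] 0.0534
pos [ 0.5838 -0.2573  0.2999] close-yaw 89.04 tool shift [-0.0193 -0.0023 -0.0001] turn about tool z -0.96 tilt [-0.001  0.002 -1.   ] q7 2.03 w 0.997 F [-0.6  0.9 -1.2] g 0.0
((320.3024597167969, 242.7527618408203), (22.86309242248535, 89.66536712646484), 3.012787342071533) [[0.651, -0.2747], [0.5633, -0.2677], [0.5647, -0.2473], [0.6527, -0.2526]] [ 0.6061 -0.2605  0.14  ]
((363.5007019042969, 331.8559875488281), (8.992263793945312, 106.27947998046875), 76.89079284667969) [[0.7099, -0.2723], [0.6842, -0.1683], [0.6941, -0.1656], [0.7203, -0.2705]] [ 0.7019 -0.2186  0.14  ]
```

View pics/w2.png

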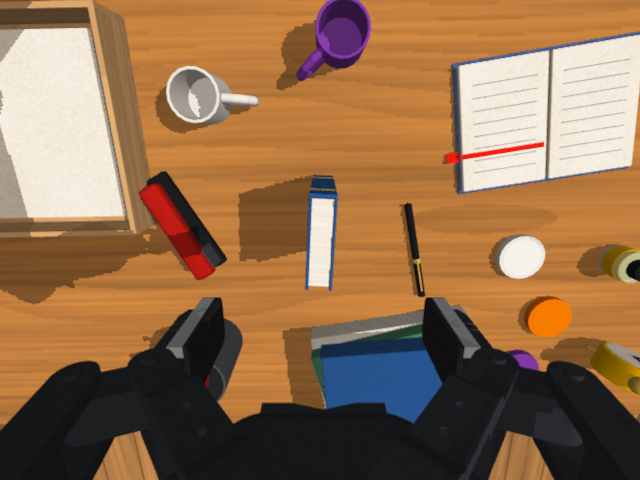

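Wrist view: diary top is the page block at (320,243), yaw about -4°, centre (0.604,-0.2605). Both views agree to within 2 mm. The holder is at (0.5405,0.384), yaw -14°. Going down on the diary.

arm_command:
  slide:
    - [-0.01,-0.001,0.03]
    - [-0.01,-0.001,0.04]
    - [0,-0.001,0.04]
    - [0,0,0.04]
    - [0,0,0.03]
  dr:
    - [0,0,1.5]
    - [0,0,1.5]
    - [0,0,0]
    - [0,0,0]
    - [0,0,0]
  jaw: [100,100,100,100,100]

```text
t: 3.4
position: [0.6034, -0.2593, 0.1182]
ee_rot: [0.034, 0.999, 0.001, -0.001]
ft_force: [-0.9, 0.7, -0.3]
grip_width: 1.0
grasp_force: 0.0
```

arm_command:
  slide:
    - [0,0,0.02]
    - [0,0,0]
    - [0,0,0]
  dr:
    - [0,0,0]
    - [0,0,0]
    - [0,0,0]
  jaw: [100,100,100]

```text
t: 3.7
position: [0.6042, -0.2613, 0.1009]
ee_rot: [0.034, 0.999, 0.001, 0.0]
ft_force: [0.1, 0.6, 1.7]
grip_width: 0.997
grasp_force: 0.0
```

```bash
python3 - <<'E'
from h import *
togo([.604,-.2605,.10],86)
E
```

```text
pos [ 0.6042 -0.2613  0.1009] close-yaw 86.06 tool shift [0.0002 0.0008 0.0009] turn about tool z 0.06 tilt [ 0.     0.001 -1.   ] q7 2.04 w 0.997 F [0.1 0.6 1.7] g 0.0
```

arm_command:
  slide:
    - [0,0,0]
    - [0,0,0]
    - [0,0,0]
    - [0,0,0]
    - [0,0,0]
  dr:
    - [0,0,0]
    - [0,0,0]
    - [0,0,0]
    - [0,0,0]
    - [0,0,0]
  jaw: [20,20,20,20,20]

```text
t: 4.2
position: [0.6038, -0.2629, 0.1015]
ee_rot: [0.036, 0.999, 0.0, 0.001]
ft_force: [-0.1, 1.1, 3.5]
grip_width: 0.296
grasp_force: 59.5
```

arm_command:
  slide:
    - [0,0,0]
    - [0,0,0]
    - [0,0,0]
    - [0,0,0]
    - [0,0,0]
  dr:
    - [0,0,0]
    - [0,0,0]
    - [0,0,0]
    - [0,0,0]
    - [0,0,0]
  jaw: [5,5,5,5,5]

```text
t: 4.7
position: [0.6038, -0.2629, 0.1014]
ee_rot: [0.036, 0.999, 0.0, 0.001]
ft_force: [-0.7, 1.7, 5.4]
grip_width: 0.291
grasp_force: 59.8
```

arm_command:
  slide:
    - [0,0,-0.02]
    - [0,0,-0.045]
    - [0,0,-0.045]
    - [0,0,-0.045]
    - [0,0,-0.045]
  dr:
    - [0,0,0]
    - [0,0,0]
    - [0,0,0]
    - [0,0,0]
    - [0,0,0]
  jaw: [5,5,5,5,5]

```text
t: 5.2
position: [0.6022, -0.2633, 0.3015]
ee_rot: [0.036, 0.999, 0.0, -0.001]
ft_force: [1.5, -0.6, -2.1]
grip_width: 0.3
grasp_force: 58.9
```

arm_command:
  slide:
    - [0,0.03,0]
    - [0,0.045,0]
    - [0,0.045,0]
    - [0,0.045,0]
    - [0,0.045,0]
  dr:
    - [0,0,1]
    - [0,0,1]
    - [0,0,1]
    - [0,0,1]
    - [0,0,1]
  jaw: [5,5,5,5,5]

```text
t: 5.7
position: [0.6251, -0.0532, 0.2998]
ee_rot: [0.08, 0.997, -0.0, -0.001]
ft_force: [0.3, 0.3, -1.9]
grip_width: 0.298
grasp_force: 59.0
```

arm_command:
  slide:
    - [0,0.045,0]
    - [0,0.045,0]
    - [0,0.045,0]
    - [0,0.045,0]
    - [0,0.045,0]
  dr:
    - [0,0,1]
    - [0,0,1]
    - [0,0,1]
    - [0,0,1]
    - [0,0,1]
  jaw: [5,5,5,5,5]

```text
t: 6.2
position: [0.6687, 0.1674, 0.2996]
ee_rot: [0.123, 0.992, -0.001, -0.001]
ft_force: [0.1, 0.6, -2.1]
grip_width: 0.293
grasp_force: 59.0
```

```bash
python3 - <<'E'
from h import *
togo([.5405,.384,.28],76)
E
```

```text
pos [0.6687 0.1674 0.2996] close-yaw 75.86 tool shift [0.1772 0.1787 0.0196] turn about tool z -0.14 tilt [-0.001 -0.001 -1.   ] q7 1.14 w 0.293 F [ 0.1  0.6 -2.1] g 59.0
```

arm_command:
  slide:
    - [0.035,0.035,0.0]
    - [0.035,0.035,0.0]
    - [0.035,0.035,0.0]
    - [0.035,0.035,0.0]
    - [0.035,0.036,0]
  dr:
    - [0,0,0]
    - [0,0,0]
    - [0,0,0]
    - [0,0,0]
    - [0,0,0]
  jaw: [5,5,5,5,5]

```text
t: 6.7
position: [0.5409, 0.3799, 0.2996]
ee_rot: [0.123, 0.992, -0.001, -0.0]
ft_force: [1.1, 1.2, -2.6]
grip_width: 0.298
grasp_force: 59.1
```

arm_command:
  slide:
    - [0,0,0]
    - [0,0,0]
    - [0,0,0]
  dr:
    - [0,0,0]
    - [0,0,0]
    - [0,0,0]
  jaw: [5,5,5]

```text
t: 7.0
position: [0.5431, 0.3773, 0.3]
ee_rot: [0.124, 0.992, -0.001, 0.0]
ft_force: [-1.0, -1.2, -1.5]
grip_width: 0.295
grasp_force: 59.2
```

```bash
python3 - <<'E'
from h import *
togo([.5405,.384,.28],76)
im=robot.capture("wrist");save(im,"w3")
E
```

```text
pos [0.5431 0.3773 0.3   ] close-yaw 75.81 tool shift [0.0041 0.0059 0.02  ] turn about tool z -0.19 tilt [-0.    -0.002 -1.   ] q7 0.76 w 0.295 F [-1.  -1.2 -1.5] g 59.2
```

View pics/w3.png

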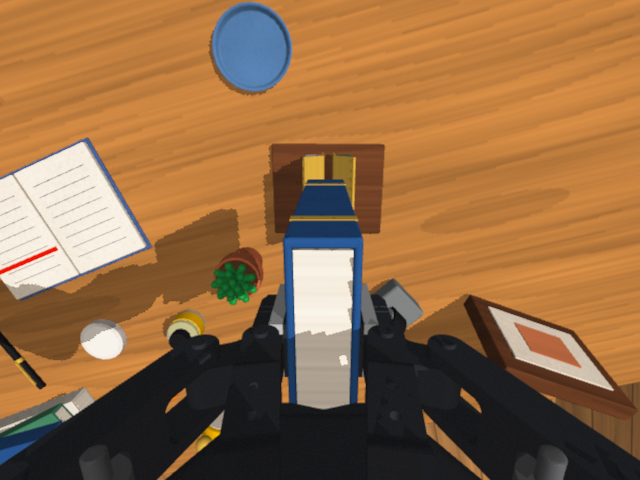

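The diary hangs upright at (323,320), in line with the slot ahead at (328,165). I'll shift about 6 mm and then go down.

arm_command:
  slide:
    - [0.004,0.006,0.0]
    - [0,0,0.035]
    - [0,0,0.035]
    - [0,0,0.025]
    - [0,0,0]
  dr:
    - [0,0,0]
    - [0,0,0]
    - [0,0,0]
    - [0,0,0]
    - [0,0,0]
  jaw: [5,5,5,5,5]

```text
t: 7.55
position: [0.5378, 0.3837, 0.2015]
ee_rot: [0.123, 0.992, -0.003, -0.003]
ft_force: [-0.3, -0.6, -1.5]
grip_width: 0.297
grasp_force: 59.2
```

```bash
python3 - <<'E'
from h import *
togo([.5405,.384,.109],76)
E
```

```text
pos [0.5378 0.3837 0.2015] close-yaw 75.83 tool shift [-0.003   0.0015  0.0925] turn about tool z -0.17 tilt [-0.007 -0.005 -1.   ] q7 0.77 w 0.297 F [-0.3 -0.6 -1.5] g 59.2
```

arm_command:
  slide:
    - [-0.002,0.001,0.015]
    - [0,0,0.015]
    - [0,0,0.015]
    - [0,0,0.015]
    - [0,0,0.015]
  dr:
    - [0,0,0]
    - [0,0,0]
    - [0,0,0]
    - [0,0,0]
    - [0,0,0]
  jaw: [5,5,5,5,5]

```text
t: 8.05
position: [0.5426, 0.3868, 0.13]
ee_rot: [0.123, 0.992, 0.0, 0.0]
ft_force: [-0.3, -0.0, -0.4]
grip_width: 0.299
grasp_force: 60.1
```

```bash
python3 - <<'E'
from h import *
togo([.5405,.384,.109],76)
E
```

```text
pos [0.5426 0.3868 0.13  ] close-yaw 75.88 tool shift [ 0.0013 -0.0033  0.021 ] turn about tool z -0.12 tilt [ 0.001  0.001 -1.   ] q7 0.79 w 0.299 F [-0.3 -0.  -0.4] g 60.1
```

arm_command:
  slide:
    - [0.001,-0.002,0.01]
    - [0,0,0.008]
    - [0,0,0.004]
    - [0,0,0.002]
    - [0,0,0]
  dr:
    - [0,0,0]
    - [0,0,0]
    - [0,0,0]
    - [0,0,0]
    - [0,0,0]
  jaw: [5,5,5,5,5]

```text
t: 8.55
position: [0.54, 0.3851, 0.1093]
ee_rot: [0.122, 0.992, -0.0, -0.001]
ft_force: [-5.4, -2.1, 15.3]
grip_width: 0.302
grasp_force: 62.3
```

```bash
python3 - <<'E'
from h import *
togo([.5405,.384,.109],76)
E
```

```text
pos [0.54   0.3851 0.1093] close-yaw 75.93 tool shift [-0.0008 -0.0009  0.0003] turn about tool z -0.07 tilt [-0.002  0.    -1.   ] q7 0.8 w 0.302 F [-5.4 -2.1 15.3] g 62.3
```

Diary stands on the base (15 N). Release and go over to the plant.

arm_command:
  slide:
    - [0,0,-0.004]
    - [0,0,0]
    - [0,0,0]
    - [0,0,-0.03]
    - [0,0,-0.045]
  dr:
    - [0,0,0]
    - [0,0,0]
    - [0,0,0]
    - [0,0,0]
    - [0,0,0]
  jaw: [60,60,60,60,60]

```text
t: 9.05
position: [0.5385, 0.3834, 0.1827]
ee_rot: [0.122, 0.992, -0.003, -0.003]
ft_force: [0.2, 0.6, -0.1]
grip_width: 0.603
grasp_force: 0.0
```

arm_command:
  slide:
    - [0,0,-0.045]
    - [0,0,-0.04]
    - [-0.01,-0.045,0]
    - [-0.01,-0.045,0]
    - [-0.01,-0.045,0]
  dr:
    - [0,0,0]
    - [0,0,0]
    - [0,0,0]
    - [0,0,0]
    - [0,0,0]
  jaw: [100,100,100,100,100]

```text
t: 9.55
position: [0.5369, 0.2453, 0.2706]
ee_rot: [0.122, 0.993, 0.0, 0.0]
ft_force: [1.5, -1.4, 0.8]
grip_width: 1.001
grasp_force: 0.0
```

arm_command:
  slide:
    - [0,0,0]
    - [0,0,0]
  dr:
    - [0,0,0]
    - [0,0,0]
  jaw: [100,100]

```text
t: 9.75
position: [0.5372, 0.245, 0.2705]
ee_rot: [0.124, 0.992, -0.0, -0.0]
ft_force: [-0.7, 1.0, 1.0]
grip_width: 1.002
grasp_force: 0.0
```

```bash
python3 - <<'E'
from h import *
togo([.609,.25,.031],76)
c=robot.get_calibration("wrist")
im=robot.capture("wrist");np.savez("pics/w4.npz",im=im,K=c["camera_matrix"],T=c["camera_from_world"]);save(im,"w4")
for n,lo,hi in(("leaves",(45,80,20),(90,255,255)),("terracotta",(0,120,60),(12,200,200))):
  for b in blobs(im,lo,hi,(215,120,430,400),60)[:4]:
    x,y,w,h=cv2.boundingRect(b);print(n,x,y,w,h,cv2.contourArea(b),ray(c,(x+w/2,y+h/2),.062).round(4),ray(c,(x+w/2,y+h/2),.08).round(4))
E
```

```text
pos [0.5372 0.245  0.2705] close-yaw 75.73 tool shift [-0.0684  0.0225  0.2395] turn about tool z -0.27 tilt [-0. -0. -1.] q7 0.94 w 1.002 F [-0.7  1.   1. ] g 0.0
leaves 321 249 49 47 1258.5 [0.6152 0.2515 0.062 ] [0.6074 0.2522 0.08  ]
terracotta 376 121 54 98 3075.5 [0.5199 0.3337 0.062 ] [0.517  0.3301 0.08  ]
terracotta 319 235 51 37 529.0 [0.593  0.2556 0.062 ] [0.5864 0.256  0.08  ]
```

View pics/w4.png

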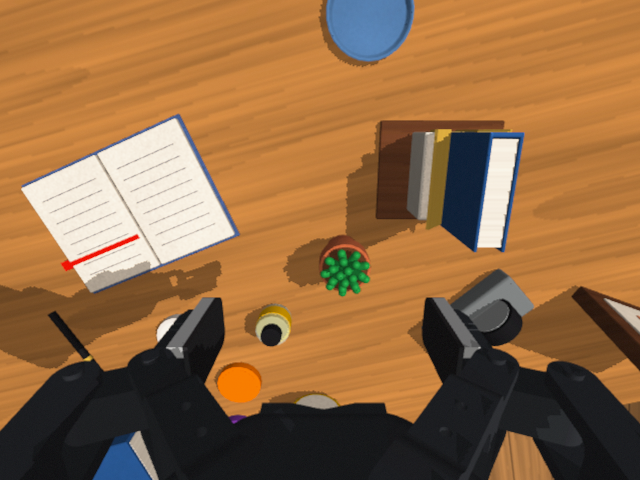

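The diary stands between the cheeks at (480,190). The plant's collar spans columns 319–370, with its near rim at row 244; ink is at (272,326).

```bash
python3 - <<'E'
from h import *
d=np.load("pics/w4.npz");c=dict(camera_matrix=d["K"],camera_from_world=d["T"])
T=c["camera_from_world"];o=-T[:3,:3].T@T[:3,3]
for v,z in((244,.062),(236,.038)):
  p=ray(c,(344.5,v),z);u=(p-o)[:2];u/=np.hypot(*u);print((p[:2]+.029*u).round(4))
togo([.608,.252,.031],76)
E
```

```text
[0.6113 0.2566]
[0.61   0.2588]
pos [0.537  0.2471 0.2704] close-yaw 75.9 tool shift [-0.0677  0.0219  0.2394] turn about tool z -0.1 tilt [-0.     0.001 -1.   ] q7 0.94 w 0.999 F [ 0.1  0.4 -0.5] g 0.0
```

arm_command:
  slide:
    - [-0.035,0.013,0.02]
    - [-0.034,0.012,0.02]
    - [0,0,0.04]
    - [0,0,0.045]
    - [0,0,0.045]
  dr:
    - [0,0,0]
    - [0,0,0]
    - [0,0,0]
    - [0,0,0]
    - [0,0,0]
  jaw: [100,100,100,100,100]

```text
t: 10.3
position: [0.6103, 0.2572, 0.0986]
ee_rot: [0.121, 0.993, 0.001, 0.0]
ft_force: [0.1, 1.0, -1.3]
grip_width: 1.0
grasp_force: 0.0
```

arm_command:
  slide:
    - [0,0,0.035]
    - [0,0,0.03]
    - [0,0,0.004]
    - [0,0,0]
  dr:
    - [0,0,0]
    - [0,0,0]
    - [0,0,0]
    - [0,0,0]
  jaw: [100,100,100,100]

```text
t: 10.7
position: [0.6093, 0.2557, 0.0305]
ee_rot: [0.122, 0.993, -0.0, -0.001]
ft_force: [0.8, -0.4, 1.3]
grip_width: 1.001
grasp_force: 0.0
```

arm_command:
  slide:
    - [0,0,0]
    - [0,0,0]
    - [0,0,0]
    - [0,0,0]
    - [0,0,0]
  dr:
    - [0,0,0]
    - [0,0,0]
    - [0,0,0]
    - [0,0,0]
    - [0,0,0]
  jaw: [80,76,72,68,62]

```text
t: 11.2
position: [0.6109, 0.2533, 0.0333]
ee_rot: [0.123, 0.992, 0.0, 0.001]
ft_force: [-2.2, -2.8, 7.6]
grip_width: 0.658
grasp_force: 63.5
```

```bash
python3 - <<'E'
from h import *
togo([.361,.3395,.15],76)
E
```

```text
pos [0.6109 0.2533 0.0333] close-yaw 75.86 tool shift [ 0.2632  0.0226 -0.1171] turn about tool z -0.14 tilt [ 0.002 -0.    -1.   ] q7 1.06 w 0.658 F [-2.2 -2.8  7.6] g 63.5
```

arm_command:
  slide:
    - [0,0,0]
    - [0,0,-0.015]
    - [0,0,-0.035]
    - [0,0,-0.035]
    - [0,0,-0.035]
  dr:
    - [0,0,0]
    - [0,0,0]
    - [0,0,0]
    - [0,0,0]
    - [0,0,0]
  jaw: [60,60,60,60,60]

```text
t: 11.7
position: [0.6095, 0.2548, 0.1533]
ee_rot: [0.122, 0.992, 0.0, -0.0]
ft_force: [-0.2, 1.3, -2.3]
grip_width: 0.658
grasp_force: 64.4
```

```bash
python3 - <<'E'
from h import *
togo([.361,.3395,.15],76)
im=robot.capture("wrist");save(im,"w5",(160,180,480,420),2)
E
```

```text
pos [0.6095 0.2548 0.1533] close-yaw 75.95 tool shift [0.2616 0.0218 0.0034] turn about tool z -0.05 tilt [-0.     0.001 -1.   ] q7 1.03 w 0.658 F [-0.2  1.3 -2.3] g 64.4
```

View pics/w5.png

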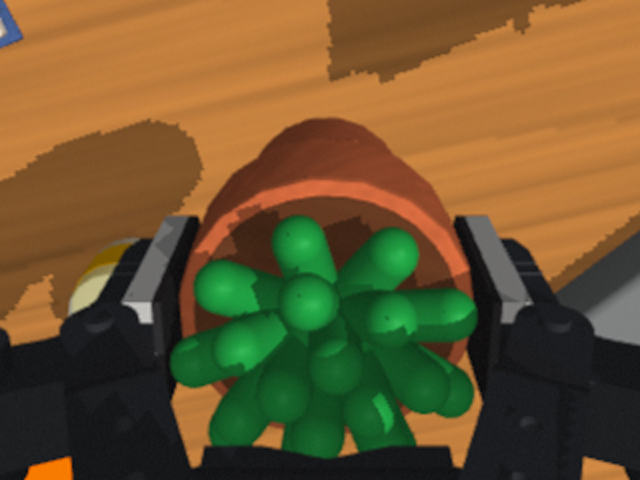

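The plant is held evenly between the pads (crop columns 190–470), with the near rim at crop (330,180) and the pot upright.

```bash
python3 - <<'E'
from h import *
c=robot.get_calibration("wrist");s=robot.state();T=c["camera_from_world"];o=-T[:3,:3].T@T[:3,3]
p=ray(c,(324,270),.182);u=R.from_quat(s["ee_rot"]).apply([-1,0,0])
q=p+.029*u;off=R.from_quat(s["ee_rot"]).inv().apply(q-s["position"]);print("pot minus TCP in tool axes",off.round(4))
togo([.361,.3395,.22],76)
E
```

```text
pot minus TCP in tool axes [-0.0032  0.0007 -0.0224]
pos [0.6134 0.2561 0.1598] close-yaw 75.92 tool shift [ 0.2646  0.02   -0.0621] turn about tool z -0.08 tilt [ 0.009  0.006 -1.   ] q7 1.03 w 0.659 F [1.7 0.3 1.9] g 64.4
```

arm_command:
  slide:
    - [0,0,-0.035]
    - [0,0,-0.035]
    - [0.03,0.0,0]
    - [0.04,0.003,0]
    - [0.04,0.004,0]
  dr:
    - [0,0,0]
    - [0,0,0]
    - [0,0,0]
    - [0,0,0]
    - [0,0,0]
  jaw: [60,60,60,60,60]

```text
t: 12.25
position: [0.5038, 0.2881, 0.2225]
ee_rot: [0.123, 0.992, 0.001, 0.0]
ft_force: [0.1, -0.1, -2.6]
grip_width: 0.662
grasp_force: 64.6
```

arm_command:
  slide:
    - [0.04,0.004,0]
    - [0.04,0.004,0]
    - [0.04,0.004,0]
    - [0.03,0.003,0]
    - [0,0,0]
  dr:
    - [0,0,0]
    - [0,0,0]
    - [0,0,0]
    - [0,0,0]
    - [0,0,0]
  jaw: [60,60,60,60,60]

```text
t: 12.75
position: [0.3574, 0.3407, 0.2217]
ee_rot: [0.119, 0.993, 0.0, -0.002]
ft_force: [-0.4, 0.2, -2.0]
grip_width: 0.662
grasp_force: 64.6
```

```bash
python3 - <<'E'
from h import *
togo([.361,.3395,.0383],76)
E
```

```text
pos [0.3574 0.3407 0.2217] close-yaw 76.37 tool shift [-0.0045 -0.0002  0.1833] turn about tool z 0.37 tilt [-0.004  0.001 -1.   ] q7 0.6 w 0.662 F [-0.4  0.2 -2. ] g 64.6
```

arm_command:
  slide:
    - [0,0,0.03]
    - [0,0,0.045]
    - [0,0,0.045]
    - [0,0,0.03]
    - [0,0,0]
  dr:
    - [0,0,0]
    - [0,0,0]
    - [0,0,0]
    - [0,0,0]
    - [0,0,0]
  jaw: [60,60,60,60,60]

```text
t: 13.25
position: [0.3618, 0.337, 0.0687]
ee_rot: [0.123, 0.992, -0.003, -0.002]
ft_force: [0.5, 0.6, -2.0]
grip_width: 0.658
grasp_force: 64.9
```

```bash
python3 - <<'E'
from h import *
togo([.361,.3395,.0383],76)
E
```

```text
pos [0.3618 0.337  0.0687] close-yaw 75.89 tool shift [0.0013 0.0024 0.0304] turn about tool z -0.11 tilt [-0.005 -0.005 -1.   ] q7 0.69 w 0.658 F [ 0.5  0.6 -2. ] g 64.9
```

arm_command:
  slide:
    - [0.003,0.002,0.01]
    - [0,0,0.008]
    - [0,0,0.005]
    - [0,0,0.003]
    - [0,0,0.002]
  dr:
    - [0,0,0]
    - [0,0,0]
    - [0,0,0]
    - [0,0,0]
    - [0,0,0]
  jaw: [60,60,60,60,60]

```text
t: 13.75
position: [0.3611, 0.3416, 0.0439]
ee_rot: [0.123, 0.992, 0.0, 0.0]
ft_force: [-0.7, 0.1, -1.5]
grip_width: 0.659
grasp_force: 64.9
```

arm_command:
  slide:
    - [0,0,0]
    - [0,0,0]
  dr:
    - [0,0,0]
    - [0,0,0]
  jaw: [60,60]

```text
t: 13.95
position: [0.3609, 0.3414, 0.0439]
ee_rot: [0.123, 0.992, 0.0, 0.0]
ft_force: [0.3, -0.0, -3.0]
grip_width: 0.661
grasp_force: 64.9
```

arm_command:
  slide:
    - [0.002,-0.001,0.002]
    - [0,0,0.002]
    - [0,0,0.001]
    - [0,0,0.001]
    - [0,0,0]
  dr:
    - [0,0,0]
    - [0,0,0]
    - [0,0,0]
    - [0,0,0]
    - [0,0,0]
  jaw: [60,60,60,60,60]

```text
t: 14.45
position: [0.3583, 0.3408, 0.0382]
ee_rot: [0.123, 0.992, -0.0, -0.0]
ft_force: [-1.3, -1.1, 6.6]
grip_width: 0.66
grasp_force: 66.2
```

```bash
python3 - <<'E'
from h import *
togo([.359,.340,.0383],76)
E
```

```text
pos [0.3583 0.3408 0.0382] close-yaw 75.91 tool shift [-0.0008 -0.0006 -0.0001] turn about tool z -0.09 tilt [-0.001  0.    -1.   ] q7 0.7 w 0.66 F [-1.3 -1.1  6.6] g 66.2
```

arm_command:
  slide:
    - [0,0,0]
    - [0,0,0]
    - [0,0,0]
    - [0,0,0]
    - [0,0,-0.01]
  dr:
    - [0,0,0]
    - [0,0,0]
    - [0,0,0]
    - [0,0,0]
    - [0,0,0]
  jaw: [75,85,100,100,100]

```text
t: 14.95
position: [0.358, 0.3403, 0.047]
ee_rot: [0.123, 0.992, -0.001, -0.001]
ft_force: [0.5, -1.0, 1.0]
grip_width: 1.003
grasp_force: 0.0
```

arm_command:
  slide:
    - [0,0,-0.03]
    - [0,0,-0.045]
    - [0,0,-0.045]
    - [0,0,-0.045]
    - [0,0,-0.045]
  dr:
    - [0,0,0]
    - [0,0,0]
    - [0,0,0]
    - [0,0,0]
    - [0,0,0]
  jaw: [100,100,100,100,100]

```text
t: 15.45
position: [0.3581, 0.3403, 0.2601]
ee_rot: [0.123, 0.992, 0.0, 0.0]
ft_force: [1.0, -0.3, -0.6]
grip_width: 0.996
grasp_force: 0.0
```

```bash
python3 - <<'E'
from h import *
d=np.load("pics/w2.npz");im=d["im"];c=dict(camera_matrix=d["K"],camera_from_world=d["T"])
b=blobs(im,(0,0,140),(179,60,255),(440,35,640,195))
for x in b[:2]:
  r=cv2.minAreaRect(x);print(r[0],np.array([ray(c,p,.011)[:2] for p in cv2.boxPoints(r)]).round(3).tolist())
b=blobs(im,(0,0,140),(179,60,255),(490,230,555,285))[0];print("coaster",ray(c,cv2.fitEllipse(b)[0],.012).round(4))
s=robot.capture("scene");save(s,"s5",(330,100,530,250),3)
togo([.675,.010,.28],90)
E
```

```text
(594.039306640625, 106.50132751464844) [[0.568, 0.025], [0.405, 0.002], [0.41, 0.102], [0.574, 0.137]]
(505.8546142578125, 120.54491424560547) [[0.425, -0.102], [0.423, 0.002], [0.58, 0.036], [0.583, -0.079]]
coaster [0.6728 0.0082 0.012 ]
pos [0.3617 0.3434 0.2669] close-yaw 75.86 tool shift [-0.3853 -0.2466 -0.0141] turn about tool z -14.14 tilt [ 0.008  0.011 -1.   ] q7 0.58 w 1.0 F [1.6 2.1 3.7] g 0.0
```

View pics/s5.png

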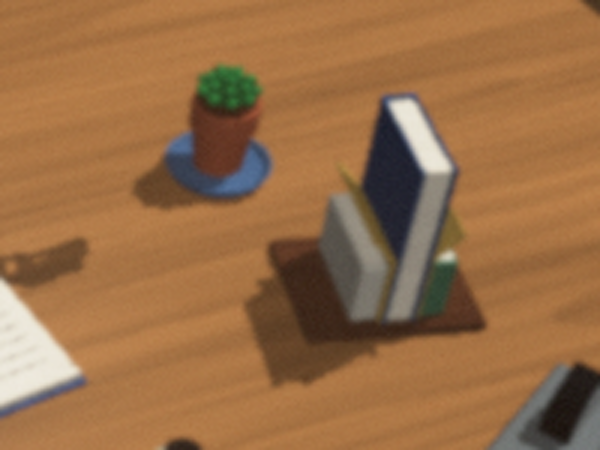

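The plant stands upright in the middle of the saucer (crop 225,150) and the diary stands in the holder (410,210). Next is the coaster, at about (0.674,0.009), with a closer look at it and the notebook together.

arm_command:
  slide:
    - [-0.035,-0.03,-0.003]
    - [-0.035,-0.03,-0.003]
    - [-0.035,-0.03,-0.003]
    - [-0.035,-0.03,-0.003]
    - [-0.035,-0.03,-0.003]
  dr:
    - [0,0,0]
    - [0,0,0]
    - [0,0,0]
    - [0,0,0]
    - [0,0,0]
  jaw: [100,100,100,100,100]

```text
t: 16.0
position: [0.4922, 0.1511, 0.2732]
ee_rot: [0.123, 0.992, 0.0, 0.0]
ft_force: [0.4, 0.3, -0.2]
grip_width: 1.0
grasp_force: 0.0
```

arm_command:
  slide:
    - [-0.035,-0.03,0]
    - [-0.035,-0.03,0]
    - [-0.035,-0.03,0]
    - [-0.035,-0.03,0]
    - [0,0,0]
  dr:
    - [0,0,0]
    - [0,0,0]
    - [0,0,0]
    - [0,0,0]
    - [0,0,0]
  jaw: [100,100,100,100,100]

```text
t: 16.5
position: [0.6013, -0.006, 0.2736]
ee_rot: [0.128, 0.992, -0.002, 0.002]
ft_force: [-0.6, 0.4, 0.5]
grip_width: 0.999
grasp_force: 0.0
```

arm_command:
  slide:
    - [0,0,0]
    - [0,0,0]
  dr:
    - [0,0,0]
    - [0,0,0]
  jaw: [100,100]

```text
t: 16.7
position: [0.5974, 0.0036, 0.2724]
ee_rot: [0.122, 0.993, 0.0, -0.001]
ft_force: [0.4, 0.6, 0.8]
grip_width: 1.002
grasp_force: 0.0
```

```bash
python3 - <<'E'
from h import *
togo([.674,.009,.0],76)
c=robot.get_calibration("wrist")
im=robot.capture("wrist");np.savez("pics/w6.npz",im=im,K=c["camera_matrix"],T=c["camera_from_world"]);save(im,"w6")
for x in blobs(im,(0,0,150),(179,70,255),(0,0,640,300),300)[:5]:
  r=cv2.minAreaRect(x);print("white",np.round(r[0]),cv2.contourArea(x),ray(c,r[0],.012).round(4),np.array([ray(c,p,.011)[:2] for p in cv2.boxPoints(r)]).round(3).tolist())
E
```

```text
pos [0.5974 0.0036 0.2724] close-yaw 75.99 tool shift [-0.0734  0.0236  0.2723] turn about tool z -0.01 tilt [-0.001  0.001 -1.   ] q7 1.44 w 1.002 F [0.4 0.6 0.8] g 0.0
white [356.  83.] 13556.5 [0.4835 0.0691 0.012 ] [[0.418, 0.005], [0.409, 0.107], [0.555, 0.139], [0.569, 0.026]]
white [265. 123.] 11835.5 [ 0.4994 -0.0377  0.012 ] [[0.435, -0.099], [0.423, 0.002], [0.568, 0.028], [0.586, -0.084]]
white [341. 255.] 1714.5 [0.6729 0.0091 0.012 ] [[0.646, -0.023], [0.641, 0.036], [0.701, 0.042], [0.708, -0.02]]
```

View pics/w6.png

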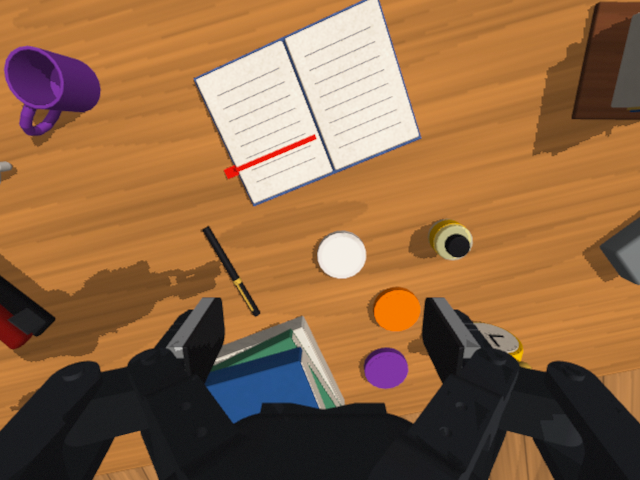

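Wrist view: white coaster at (341,255), orange and purple discs at (398,310) and (386,368), notebook cover corners (195,78), (255,205), (419,138) and (379,0), ribbon tip at (230,172) on the right (-y) edge. The coaster agrees with the first reading to 2 mm.

```bash
python3 - <<'E'
from h import *
d=np.load("pics/w6.npz");c=dict(camera_matrix=d["K"],camera_from_world=d["T"])
P=np.array([ray(c,p,.006)[:2] for p in((195,78),(255,205),(419,138),(379,0))])
e=[P[1]-P[0],P[2]-P[3],P[0]-P[3],P[1]-P[2]];print([(np.hypot(*v).round(3),np.degrees(np.arctan2(v[1],v[0])).round(1)) for v in e])
m=P.mean(0);ys=[np.arctan2(v[1],v[0]) for v in e];a=np.mean([ys[0],ys[1],ys[2]+np.pi/2,ys[3]+np.pi/2])
print(m.round(4),np.degrees(a),"coaster target",(m+.166*np.array([np.sin(a),-np.cos(a)])).round(4))
for p in((398,310),):print(ray(c,p,.012))
E
```

```text
[(np.float64(0.153), np.float64(8.1)), (np.float64(0.147), np.float64(7.1)), (np.float64(0.212), np.float64(-83.5)), (np.float64(0.209), np.float64(-81.9))]
[0.4977 0.015 ] 7.43458855774839 coaster target [ 0.5192 -0.1496]
[0.76666236 0.06456135 0.012     ]
```

arm_command:
  slide:
    - [-0.037,0.012,0.03]
    - [-0.036,0.012,0.04]
    - [0,0,0.045]
    - [0,0,0.045]
    - [0,0,0.04]
  dr:
    - [0,0,0]
    - [0,0,0]
    - [0,0,0]
    - [0,0,0]
    - [0,0,0]
  jaw: [100,100,100,100,100]

```text
t: 17.25
position: [0.6705, 0.0102, 0.0742]
ee_rot: [0.121, 0.993, 0.0, -0.001]
ft_force: [-0.8, 0.1, 0.6]
grip_width: 1.006
grasp_force: 0.0
```

arm_command:
  slide:
    - [0,0,0.035]
    - [0,0,0.025]
    - [0,0,0.01]
    - [0,0,0]
    - [0,0,0]
  dr:
    - [0,0,0]
    - [0,0,0]
    - [0,0,0]
    - [0,0,0]
    - [0,0,0]
  jaw: [100,100,100,100,100]

```text
t: 17.75
position: [0.6724, 0.0083, 0.0076]
ee_rot: [0.122, 0.993, 0.0, 0.001]
ft_force: [0.5, 0.2, 0.7]
grip_width: 1.001
grasp_force: 0.0
```

```bash
python3 - <<'E'
from h import *
togo([.673,.009,-.003],76)
E
```

```text
pos [0.6724 0.0083 0.0076] close-yaw 75.97 tool shift [-0.0004  0.0008  0.0106] turn about tool z -0.03 tilt [ 0.002  0.    -1.   ] q7 1.56 w 1.001 F [0.5 0.2 0.7] g 0.0
```

arm_command:
  slide:
    - [0,0,0.005]
    - [0,0,0.005]
    - [0,0,0]
    - [0,0,0]
    - [0,0,0]
  dr:
    - [0,0,0]
    - [0,0,0]
    - [0,0,0]
    - [0,0,0]
    - [0,0,0]
  jaw: [100,90,80,78,78]

```text
t: 18.25
position: [0.6716, 0.0075, -0.0034]
ee_rot: [0.123, 0.992, 0.0, 0.0]
ft_force: [0.2, 0.4, 0.3]
grip_width: 0.776
grasp_force: 0.0
```

arm_command:
  slide:
    - [0,0,0]
    - [0,0,0]
    - [0,0,0]
    - [0,0,0]
    - [0,0,0]
  dr:
    - [0,0,0]
    - [0,0,0]
    - [0,0,0]
    - [0,0,0]
    - [0,0,0]
  jaw: [74,70,66,66,66]

```text
t: 18.75
position: [0.6718, 0.0078, -0.0027]
ee_rot: [0.123, 0.992, 0.0, 0.0]
ft_force: [-1.3, 1.0, 5.2]
grip_width: 0.698
grasp_force: 63.1
```

arm_command:
  slide:
    - [0,0,-0.015]
    - [0,0,-0.035]
    - [0,0,-0.04]
    - [0.021,-0.037,0]
    - [0.022,-0.038,0]
  dr:
    - [0,0,0]
    - [0,0,0]
    - [0,0,0]
    - [0,0,0]
    - [0,0,0]
  jaw: [64,64,64,64,64]

```text
t: 19.25
position: [0.6136, -0.054, 0.0888]
ee_rot: [0.121, 0.993, 0.0, 0.003]
ft_force: [-0.7, -0.8, -1.6]
grip_width: 0.695
grasp_force: 64.9
```

arm_command:
  slide:
    - [0.022,-0.038,0]
    - [0.022,-0.038,0]
    - [0.022,-0.038,0]
    - [0,0,0]
    - [0,0,0]
  dr:
    - [0,0,0]
    - [0,0,0]
    - [0,0,0]
    - [0,0,0]
    - [0,0,0]
  jaw: [64,64,64,64,64]

```text
t: 19.75
position: [0.519, -0.1508, 0.0871]
ee_rot: [0.124, 0.992, -0.0, 0.0]
ft_force: [1.5, -0.1, -1.6]
grip_width: 0.694
grasp_force: 64.9
```

```bash
python3 - <<'E'
from h import *
togo([.520,-.149,-.0027],76)
E
```

```text
pos [ 0.519  -0.1508  0.0871] close-yaw 75.71 tool shift [-0.0005  0.002   0.0898] turn about tool z -0.29 tilt [ 0.    -0.001 -1.   ] q7 1.81 w 0.694 F [ 1.5 -0.1 -1.6] g 64.9
```

arm_command:
  slide:
    - [0,0.001,0.03]
    - [0,0,0.03]
    - [0,0,0.016]
    - [0,0,0.006]
    - [0,0,0]
  dr:
    - [0,0,0]
    - [0,0,0]
    - [0,0,0]
    - [0,0,0]
    - [0,0,0]
  jaw: [64,64,64,64,64]

```text
t: 20.25
position: [0.5209, -0.1471, 0.0038]
ee_rot: [0.122, 0.993, 0.0, -0.0]
ft_force: [-0.8, 0.4, -0.5]
grip_width: 0.697
grasp_force: 64.9
```

arm_command:
  slide:
    - [0,0,0.004]
    - [0,0,0.003]
    - [0,0,0]
  dr:
    - [0,0,0]
    - [0,0,0]
    - [0,0,0]
  jaw: [64,64,64]

```text
t: 20.55
position: [0.5204, -0.1482, -0.0024]
ee_rot: [0.123, 0.992, -0.0, 0.0]
ft_force: [-0.6, 0.0, -0.8]
grip_width: 0.696
grasp_force: 64.9
```

arm_command:
  slide:
    - [0,0,0.001]
    - [0,0,0]
    - [0,0,0]
    - [0,0,0]
    - [0,0,-0.01]
  dr:
    - [0,0,0]
    - [0,0,0]
    - [0,0,0]
    - [0,0,0]
    - [0,0,0]
  jaw: [66,75,80,80,80]

```text
t: 21.05
position: [0.5192, -0.1481, 0.0058]
ee_rot: [0.123, 0.992, 0.0, -0.001]
ft_force: [0.3, 0.4, 0.9]
grip_width: 0.805
grasp_force: 0.0
```

arm_command:
  slide:
    - [0,0,-0.04]
    - [0,0,-0.05]
    - [0,0,-0.05]
    - [0,0,-0.05]
    - [0,0,-0.05]
  dr:
    - [0,0,0]
    - [0,0,0]
    - [0,0,7.5]
    - [0,0,7.5]
    - [0,0,7.5]
  jaw: [80,100,100,100,100]

```text
t: 21.55
position: [0.5193, -0.148, 0.249]
ee_rot: [0.317, 0.949, 0.0, 0.0]
ft_force: [2.0, 0.2, -0.7]
grip_width: 0.998
grasp_force: 0.0
```

arm_command:
  slide:
    - [0,0,0]
    - [0,0,0]
    - [0,0,0]
    - [0,0,0]
    - [0,0,0]
  dr:
    - [0,0,7.5]
    - [0,0,7.5]
    - [0,0,7.5]
    - [0,0,7.5]
    - [0,0,7.5]
  jaw: [100,100,100,100,100]

```text
t: 22.05
position: [0.5195, -0.148, 0.2469]
ee_rot: [0.605, 0.797, 0.0, -0.0]
ft_force: [0.4, -0.0, -0.3]
grip_width: 1.001
grasp_force: 0.0
```

arm_command:
  slide:
    - [0,0,0]
    - [0,0,0]
    - [0,0,0]
  dr:
    - [0,0,7.5]
    - [0,0,7.5]
    - [0,0,0]
  jaw: [100,100,100]

```text
t: 22.35
position: [0.5196, -0.1479, 0.2466]
ee_rot: [0.701, 0.713, -0.0, -0.0]
ft_force: [-0.4, -0.1, -0.0]
grip_width: 1.003
grasp_force: 0.0
```

```bash
python3 - <<'E'
from h import *
c=robot.get_calibration("top");print("cup top",ray(c,(490.3,306.9),.058))
d=np.load("pics/w2.npz");c=dict(camera_matrix=d["K"],camera_from_world=d["T"]);print("cup w2",ray(c,(194,96),.058))
togo([.46,-.385,.25],0)
E
```

```text
cup top [ 0.46764397 -0.39384348  0.058     ]
cup w2 [ 0.46919834 -0.39008174  0.058     ]
pos [ 0.5196 -0.1479  0.2466] close-yaw 0.92 tool shift [-0.2361 -0.0634 -0.0035] turn about tool z 0.92 tilt [-0.  0. -1.] q7 0.64 w 1.003 F [-0.4 -0.1 -0. ] g 0.0
```

arm_command:
  slide:
    - [-0.036,-0.011,0]
    - [-0.036,-0.011,0]
    - [-0.036,-0.011,0]
    - [-0.036,-0.011,0]
    - [-0.036,-0.011,0]
  dr:
    - [0,0,0]
    - [0,0,0]
    - [0,0,0]
    - [0,0,0]
    - [0,0,0]
  jaw: [100,100,100,100,100]

```text
t: 22.85
position: [0.4672, -0.3302, 0.2467]
ee_rot: [0.7, 0.714, 0.0, -0.0]
ft_force: [0.0, 0.9, -0.3]
grip_width: 1.006
grasp_force: 0.0
```

arm_command:
  slide:
    - [0,0,0]
    - [0,0,0]
  dr:
    - [0,0,0]
    - [0,0,0]
  jaw: [100,100]

```text
t: 23.05
position: [0.4671, -0.33, 0.2467]
ee_rot: [0.702, 0.712, 0.0, -0.0]
ft_force: [0.4, 1.0, -0.2]
grip_width: 0.998
grasp_force: 0.0
```

```bash
python3 - <<'E'
from h import *
togo([.468,-.392,.02],0)
c=robot.get_calibration("wrist")
im=robot.capture("wrist");np.savez("pics/w7.npz",im=im,K=c["camera_matrix"],T=c["camera_from_world"]);save(im,"w7")
t=robot.capture("top");np.savez("pics/t7.npz",im=t)
E
```

```text
pos [ 0.4671 -0.33    0.2467] close-yaw 0.87 tool shift [-6.210e-02 -1.000e-04  2.266e-01] turn about tool z 0.87 tilt [ 0.  0. -1.] q7 0.98 w 0.998 F [ 0.4  1.  -0.2] g 0.0
```

View pics/w7.png

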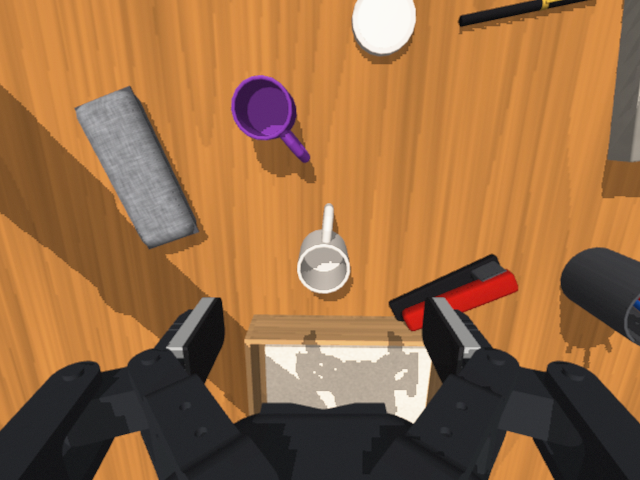

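Cup rim centre at (324,268), handle up towards (329,207) (+y). The stapler's near corner is at (392,305) and the tray edge at row 318, so I'll check finger clearance.

```bash
python3 - <<'E'
from h import *
d=np.load("pics/w7.npz");im=d["im"];c=dict(camera_matrix=d["K"],camera_from_world=d["T"])
hs=cv2.cvtColor(im,cv2.COLOR_RGB2HSV)
b=blobs(im,(0,0,90),(179,60,255),(285,238,365,300))[0];x,y,w,h=cv2.boundingRect(b);print(x,y,w,h)
print("rim",ray(c,(324,268),.058).round(4),"width",(ray(c,(350,268),.058)-ray(c,(298,268),.058)).round(4))
print("handle",ray(c,(329,208),.045).round(3),ray(c,(327,240),.045).round(3))
for z in(0,.03):print(z,"stapler",ray(c,(389,303),z).round(3),ray(c,(405,328),z).round(3),"tray",ray(c,(250,318),z).round(3),ray(c,(400,318),z).round(3))
b=blobs(im,(0,0,150),(179,60,255),(340,0,425,62))[0];print("coaster",cv2.boundingRect(b),[ray(c,p,.012).round(4).tolist() for p in((352.5,25),(416,25),(384,54.5))])
t=np.load("pics/t7.npz")["im"];ct=robot.get_calibration("top")
for b in blobs(t,(0,0,150),(179,60,255),(365,255,410,320))[:2]:print("coaster top",ray(ct,cv2.fitEllipse(b)[0],.012).round(4),cv2.contourArea(b))
E
```

```text
297 238 53 56
rim [ 0.4687 -0.3904  0.058 ] width [0.0544 0.0009 0.    ]
handle [ 0.473 -0.329  0.045] [ 0.471 -0.364  0.045]
0 stapler [ 0.553 -0.461  0.   ] [ 0.576 -0.497  0.   ] tray [ 0.375 -0.485  0.   ] [ 0.568 -0.482  0.   ]
0.03 stapler [ 0.546 -0.445  0.03 ] [ 0.568 -0.478  0.03 ] tray [ 0.382 -0.467  0.03 ] [ 0.56  -0.465  0.03 ]
coaster (352, 0, 64, 54) [[0.4926, -0.1548, 0.012], [0.5542, -0.1539, 0.012], [0.5249, -0.1801, 0.012]]
coaster top [ 0.523  -0.1483  0.012 ] 492.5
```

arm_command:
  slide:
    - [-0.03,0.001,0.02]
    - [-0.03,0,0.03]
    - [0,0,0.045]
    - [0,0,0.045]
    - [0,0,0.04]
  dr:
    - [0,0,2]
    - [0,0,2]
    - [0,0,0]
    - [0,0,0]
    - [0,0,0]
  jaw: [100,100,100,100,100]

```text
t: 23.65
position: [0.4699, -0.3867, 0.0642]
ee_rot: [0.724, 0.689, 0.001, -0.001]
ft_force: [0.3, 0.1, 0.4]
grip_width: 1.002
grasp_force: 0.0
```

arm_command:
  slide:
    - [0,0,0.03]
    - [0,0,0.02]
    - [0,0,0.002]
    - [0,0,0]
    - [0,0,0]
  dr:
    - [0,0,0]
    - [0,0,0]
    - [0,0,0]
    - [0,0,0]
    - [0,0,0]
  jaw: [100,100,100,90,80]

```text
t: 24.15
position: [0.47, -0.3892, 0.0156]
ee_rot: [0.725, 0.688, 0.0, 0.001]
ft_force: [-0.1, -0.9, 0.2]
grip_width: 0.799
grasp_force: 0.0
```

```bash
python3 - <<'E'
from h import *
togo([.469,-.390,.015],-3)
E
```

```text
pos [ 0.47   -0.3892  0.0156] close-yaw -3.0 tool shift [-0.0009 -0.0009  0.0006] turn about tool z -0.0 tilt [ 0.002 -0.001 -1.   ] q7 1.24 w 0.799 F [-0.1 -0.9  0.2] g 0.0
```

arm_command:
  slide:
    - [0,0,0]
    - [0,0,0]
    - [0,0,0]
    - [0,0,0]
    - [0,0,0]
  dr:
    - [0,0,0]
    - [0,0,0]
    - [0,0,0]
    - [0,0,0]
    - [0,0,0]
  jaw: [74,70,66,62,60]

```text
t: 24.65
position: [0.4691, -0.3894, 0.0153]
ee_rot: [0.726, 0.688, 0.0, 0.0]
ft_force: [-0.7, 0.9, 4.9]
grip_width: 0.63
grasp_force: 61.7
```

arm_command:
  slide:
    - [0,0,0]
    - [0,0,-0.015]
    - [0,0,-0.035]
    - [0,0,-0.035]
    - [0,0,-0.035]
  dr:
    - [0,0,0]
    - [0,0,0]
    - [0,0,0]
    - [0,0,0]
    - [0,0,0]
  jaw: [58,58,58,58,58]

```text
t: 25.15
position: [0.4683, -0.3887, 0.136]
ee_rot: [0.726, 0.688, -0.0, -0.0]
ft_force: [0.0, -0.3, -1.4]
grip_width: 0.631
grasp_force: 63.5
```

```bash
python3 - <<'E'
from h import *
togo([.523,-.149,.137],-3)
c=robot.get_calibration("wrist")
im=robot.capture("wrist");np.savez("pics/w8.npz",im=im,K=c["camera_matrix"],T=c["camera_from_world"]);save(im,"w8",(160,150,480,390),2)
E
```

```text
pos [ 0.4683 -0.3887  0.136 ] close-yaw -3.1 tool shift [ 0.2423  0.0416 -0.0009] turn about tool z -0.1 tilt [-0.001  0.    -1.   ] q7 1.12 w 0.631 F [ 0.  -0.3 -1.4] g 63.5
```

View pics/w8.png

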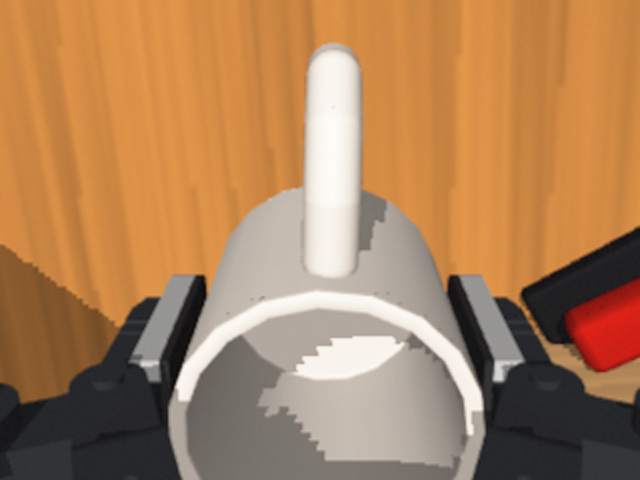

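The cup sits squarely between the pads, upright, with its near rim at crop (330,292) and the handle ahead.

```bash
python3 - <<'E'
from h import *
d=np.load("pics/w8.npz");c=dict(camera_matrix=d["K"],camera_from_world=d["T"])
s=robot.state();r=R.from_quat(s["ee_rot"]);p=ray(c,(325,296),.1787)+.028*r.apply([-1,0,0])
off=r.inv().apply(p-s["position"]);print("cup-TCP tool",off.round(4));tgt=np.array([.523,-.149,.15])-r.apply([off[0],off[1],0]);print(tgt);togo(tgt,-3)
E
```

```text
cup-TCP tool [-0.0003 -0.002  -0.0373]
[ 0.52496925 -0.14879997  0.15001259]
pos [ 0.4706 -0.3917  0.1415] close-yaw -3.15 tool shift [ 0.2455  0.041  -0.0094] turn about tool z -0.15 tilt [ 0.007 -0.005 -1.   ] q7 1.12 w 0.634 F [ 0.8 -1.5  1.3] g 63.6
```

arm_command:
  slide:
    - [0.03,0.005,-0.003]
    - [0.045,0.008,-0.003]
    - [0.045,0.008,-0.003]
    - [0.045,0.008,-0.003]
    - [0.045,0.008,0]
  dr:
    - [0,0,0]
    - [0,0,0]
    - [0,0,0]
    - [0,0,0]
    - [0,0,0]
  jaw: [58,58,58,58,58]

```text
t: 25.7
position: [0.5173, -0.1797, 0.1472]
ee_rot: [0.726, 0.688, 0.0, 0.0]
ft_force: [0.9, -0.2, -1.6]
grip_width: 0.634
grasp_force: 63.5
```

arm_command:
  slide:
    - [0.03,0.005,0]
    - [0,0,0]
    - [0,0,0]
  dr:
    - [0,0,0]
    - [0,0,0]
    - [0,0,0]
  jaw: [58,58,58]

```text
t: 26.0
position: [0.5237, -0.1508, 0.1466]
ee_rot: [0.725, 0.689, 0.0, 0.0]
ft_force: [-0.1, -0.2, -1.6]
grip_width: 0.632
grasp_force: 63.5
```

```bash
python3 - <<'E'
from h import *
togo([.523,-.149,.0273],-3)
E
```

```text
pos [ 0.5237 -0.1508  0.1466] close-yaw -2.96 tool shift [ 0.0018 -0.0009  0.1193] turn about tool z 0.04 tilt [ 0. -0. -1.] q7 0.76 w 0.632 F [-0.1 -0.2 -1.6] g 63.5
```

arm_command:
  slide:
    - [0.002,0,0.03]
    - [0,0,0.035]
    - [0,0,0.03]
    - [0,0,0.012]
    - [0,0,0]
  dr:
    - [0,0,0]
    - [0,0,0]
    - [0,0,0]
    - [0,0,0]
    - [0,0,0]
  jaw: [58,58,58,58,58]

```text
t: 26.5
position: [0.5225, -0.1512, 0.0384]
ee_rot: [0.727, 0.687, -0.001, -0.001]
ft_force: [-0.1, -0.3, -1.1]
grip_width: 0.628
grasp_force: 63.6
```

arm_command:
  slide:
    - [0,0,0.003]
    - [0,0,0.003]
    - [0,0,0.002]
    - [0,0,0]
    - [0,0,0]
  dr:
    - [0,0,0]
    - [0,0,0]
    - [0,0,0]
    - [0,0,0]
    - [0,0,0]
  jaw: [58,58,58,58,58]

```text
t: 27.0
position: [0.5241, -0.1496, 0.0317]
ee_rot: [0.726, 0.688, 0.0, 0.0]
ft_force: [0.3, -0.1, -2.2]
grip_width: 0.627
grasp_force: 63.6
```

```bash
python3 - <<'E'
from h import *
togo([.524,-.149,.0273],-3)
E
```

```text
pos [ 0.5241 -0.1496  0.0317] close-yaw -3.07 tool shift [ 0.0006 -0.0001  0.0044] turn about tool z -0.07 tilt [ 0.001 -0.    -1.   ] q7 0.91 w 0.627 F [ 0.3 -0.1 -2.2] g 63.6
```

arm_command:
  slide:
    - [0,0,0.002]
    - [0,0,0.001]
    - [0,0,0.001]
    - [0,0,0.001]
    - [0,0,0]
  dr:
    - [0,0,0]
    - [0,0,0]
    - [0,0,0]
    - [0,0,0]
    - [0,0,0]
  jaw: [58,58,58,58,58]

```text
t: 27.5
position: [0.5238, -0.1496, 0.0273]
ee_rot: [0.726, 0.688, 0.001, -0.0]
ft_force: [-2.8, 2.2, 7.6]
grip_width: 0.634
grasp_force: 64.6
```

Contact. Release, rise and check.

arm_command:
  slide:
    - [0,0,0]
    - [0,0,0]
    - [0,0,0]
    - [0,0,0]
    - [0,0,-0.01]
  dr:
    - [0,0,0]
    - [0,0,0]
    - [0,0,0]
    - [0,0,0]
    - [0,0,0]
  jaw: [72,82,95,95,95]

```text
t: 28.0
position: [0.523, -0.1494, 0.0357]
ee_rot: [0.726, 0.688, -0.001, -0.001]
ft_force: [0.2, -0.6, 0.8]
grip_width: 0.949
grasp_force: 0.0
```

arm_command:
  slide:
    - [0,0,-0.03]
    - [0,0,-0.045]
    - [0,0,-0.045]
    - [0,0,-0.045]
    - [0,0,-0.045]
  dr:
    - [0,0,0]
    - [0,0,0]
    - [0,0,0]
    - [0,0,0]
    - [0,0,0]
  jaw: [95,95,95,95,95]

```text
t: 28.5
position: [0.5231, -0.1497, 0.2485]
ee_rot: [0.726, 0.688, -0.0, -0.0]
ft_force: [0.2, 0.2, -0.1]
grip_width: 0.95
grasp_force: 0.0
```

arm_command:
  slide:
    - [0,0,0]
    - [0,0,0]
  dr:
    - [0,0,0]
    - [0,0,0]
  jaw: [95,95]

```text
t: 28.7
position: [0.5242, -0.1497, 0.2479]
ee_rot: [0.726, 0.688, 0.001, 0.001]
ft_force: [0.1, -0.5, -0.7]
grip_width: 0.948
grasp_force: 0.0
```

```bash
python3 - <<'E'
from h import *
save(robot.capture("scene"),"s9");print(robot.state()["t"],robot.state()["position"])
E
```

```text
28.75 [ 0.52329281 -0.14916122  0.24651654]
```

View pics/s9.png

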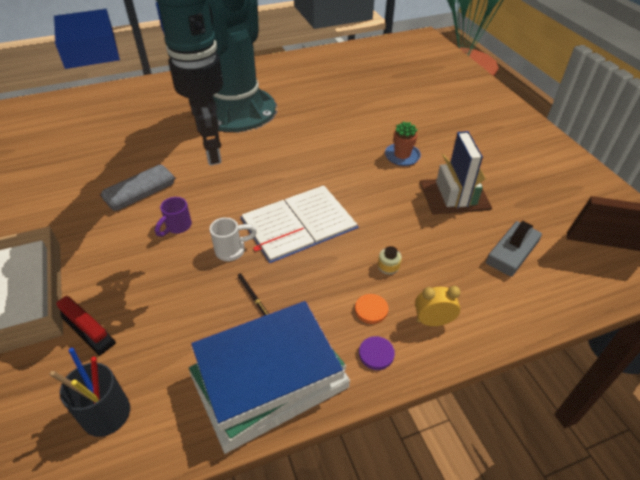

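The scene shows the diary in the holder (465,165), the plant on the saucer (404,145), and the cup on the coaster right of the notebook (228,240). The ink (389,260) has not moved.

```bash
python3 -c "
from cell import robot
print(robot.sign_off())"
```

```text
the job is handed in; nothing more can be done
None
```

I set out the desk in the order you gave and handed the job in at about 29 s of robot time: diary standing in the holder, plant on the saucer, coaster within about 3 mm of its spot beside the notebook, cup on the coaster, and the ink bottle untouched.

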